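Probe the test terminal of the pantry lighting's connection box

ROBOT

A 7-joint arm with a two-finger parallel gripper is mounted at the origin on a cart in front of the work surface, level with it; the furniture and walls round the work are solid. World frame = base frame: x ahead of the robot, y to its left, z up, the work surface at z = 0. Lengths are in m, angles in rad, forces in N, time in s.
With the tool pointing down it reaches from about 0.425 to 0.875 m from the base axis. Payload 8.4 kg.
Tool frame: the origin (TCP) lies at the very end of the fingers, on their centre line; the grasp point (between the pads) lies 19 mm behind it; z points along the fingers, y is the line along which they close (so a half turn about z gives the same grasp; the last joint's range is limited). The gripper opens to 85 mm and grips with 20 to 120 N. Pads are 22 mm wide; open, the fingers measure 114 mm over their backs; the gripper's body (76 mm by 85 mm) begins 54 mm behind the grasp point. The pads swing forward as they close: fully open they stand 13 mm farther back than shut.
Start: joints at [-1.216, 0.333, 0.04, 1.465, -0.013, 1.343, -0.059], TCP at [0.285, 0.584, 0.231] pointing down, gripper open.
Joint ranges: [-2.58, 2.58], [-0.38, 2.09], [-1.3, 1.39], [0.25, 2.4], [-1.5, 4.64], [0.08, 2.09], [-2.65, 2.65]. Speed limits (rad/s): [2.22, 2.22, 2.79, 2.79, 3.14, 3.14, 3.14].

INTERFACE

Orientations are given as a rotation vector (axis times angle).
In Python, from bench import manip gives the robot as it stands.
- The arm moves only by the tool apply_moves, never from a script. Its argument "series" is text: rows parted by semicolons, each of 6 numbers parted by spaces: the shift along the tool's x, y, z as a fraction of full scale, then the turn, a rotation vector about the tool's x, y, z as a fraction of full scale. In form: dx dy dz wx wy wz; .... A call has 1 to 12 rows; each row is the pose to reach, as a shift and turn from the pose commanded when the call began, along the tool's axes at that moment; what a row does not reach only later rows make up. Full scale, the value 1, is 0.25 m for a shift and 90 degrees for a turn. A row lasts 1/12 s, in which the tool goes at most 41.7 mm and 7.16 degrees, less where a joint would pass 70% of its speed; a pose out of reach is approached as far as the arm can. A call with a number of a shift or a turn outside -1 to 1 is refused whole. A call with a gripper value outside its range is refused whole. "fingers" is the opening, from 0 (shut) to 1 (fully open), set as the call begins (left out, the last holds). The fingers move at their own pace and stop on an object; "force" is the grip in N (left out, the last holds). Time passes only in rows, so rows that repeat a pose let the fingers close. It gives the time, the measured TCP pose, the force, the opening and the grip force at its end, in the units of the state.
- manip.get_state(): the state, without advancing time (a new reading comes with each control period).
- manip.camera(name): name is "side" or "top"; returns (picture, depth): 420x560x3 uint8, blue, green, red; 420x560 float32, m along the optical axis (not along the pixel's ray), 0 where there is no reading.
- manip.camera_model(name): a dict with "vertical_fov" (degrees; the focal length in pixels is half the picture's height over the tangent of half this angle, whatever the lens; pixels are square), "cx", "cy" (the principal point, pixels), "origin" and "orientation" of the camera in the world. Camera axes: x right, y up, looking along -z (the intrinsics and any distortion apply to the point x, -y, -z); pixel columns grow to the right and rows downward; lengths in m; the calibration is good to about 2 mm. A picture is of the moment at which its call begins. camera_model takes no time and is no camera call.
- manip.close_job(): hands the job in; it is judged then, once.
The state is a dict: "time_s": time; "joints": joint angles; "qvel": joint speeds; "tau": joint torques, N m; "ee_pos": TCP position; "tcp_rot": TCP orientation; "contact_force": force on the tool from outside, world axes, zero at the start; "ft_torque": the same for the moment, N m; "opening": opening from 0.0 (shut) to 1.0 (fully open); "gripper_force": force on a finger pad.
Only numpy, scipy, OpenCV 4.12 (cv2) and the standard library are available. Lean on these libraries where they do the work, as an engineer would, in place of code of your own. Each camera call takes 0.05 s, during which the arm holds its last target. There are 200 camera calls.

TASK

Lift the loose cover off the pins of the open-topped connection box and lay it flat, handle up, on the middle of the chopping board without dropping it. Then draw the test probe out of its stand and hold its sprung tip in the round cup terminal inside the box, probe upright, pressed lightly so that the tip is pushed about half way in and never hard against its stop; do not touch the two square terminals and leave everything else where it is. Finish while still holding the probe there: do not let go.

Things in the scene. Friction and masses are not known exactly. Their poses are not given: they have to be found in the camera images.
- box: Grey open-topped plastic box, fixed: 90 mm in x, 130 mm in y, 45 mm high to the rim, walls 4, floor 6 mm. Origin: centre of underside, z up. Pins 6 mm thick at (x, y) = (34, 52) and (-34, -52) mm end 15 mm above the rim. Ears stick out 14 mm at its ends, glands 13 mm at +x. Inside, three steel terminals in a row along y at -34, 0, 34 mm, in an order that varies.
- cover: Loose grey plate, 94 x 134 x 4 mm, about 90 g, lying on the box's rim, pins through its 11 mm holes, axes as the box's; lift it straight up at least 20 mm to clear the pins. Origin: centre of the plate's underside, z up. Handle: a rib in the middle of its top, 14 mm wide in x, 56 mm long in y, from 4 to 32 mm above the origin; pinch it across x.
- board: Brown wooden chopping board lying fixed on the worktop, 200 mm along its x, 260 mm along its y, top 22 mm above its origin. Origin: centre of its underside, z up.
- stand: Round black stand for the probe, fixed, 76 mm wide at the foot, 80 mm high, with a vertical hole 15 mm wide from its top down to 8 mm above the worktop. Origin: centre of its underside.
- probe: Black test probe, 60 g, upright in the stand. Origin: on its axis under its collar (26 mm wide), which rests on the stand; z along the axis, away from the tip. Square handle 18 x 18 mm (faces across x and y), up to 87 mm above the origin: pinch it there, 50 to 75 mm up. Below: barrel 12 mm thick, 50 mm long, then the 6 mm tip, to 68 mm below the origin. Lift at least 75 mm to clear the stand.
- tip_end (a point): End of the probe's sprung steel tip (rounded, 6 mm thick), on the probe's axis; it moves with the tip.
- tip (a joint): How far the sprung tip is pushed into the probe, m: 0 when free, 0.014 hard against its stop. The spring starts to yield at 0.75 N and takes 0.25 N more per mm: about 2.5 N at half way (0.007).
- cup_terminal: The round cup terminal, the only round one: steel, 26 mm outside, a cup 19 mm wide and 6 mm deep on its top. Fixed in the box; origin: centre of its underside, on the box's inner floor 6 mm above the worktop.
- test_point (a point): Centre of the cup's floor, 14 mm above the cup terminal's origin, 20 mm above the worktop (25 mm below the box's rim); the cup's lip is 6 mm higher. The tip shall rest here.
- clamp_a: A square steel screw terminal, 26 x 20 x 18 mm, fixed in the box; origin: centre of its underside. Not to be touched.
- clamp_b: The other square screw terminal, same as clamp_a. Not to be touched.
- spice_a: Bystander: spice jar, 45 mm wide, 106 mm high; origin at the centre of its underside (as for all bystanders).
- spice_b: Bystander: spice jar, 42 mm wide, 96 mm high.
- low_tin: Bystander: low tin, 75 mm wide, 58 mm high.
- tea_box: Bystander: carton, 75 x 128 x 67 mm.
- small_jar: Bystander: glass jar, 67 mm wide, 82 mm high.
- tin_11: Bystander: flat tin, 86 mm wide, 40 mm high.
Not all that is in view belongs to the job. Of the things that look like the probe, the larger one is meant.

How it is judged:
On the way, in this order (a step that is already met when the one before it is completed fails the run):
1. the cover lies flat on the middle of the board, handle up, let go (x of cover in the frame of board between -0.06 and 0.06 m and y of cover in the frame of board between -0.08 and 0.08 m and z of cover in the frame of board between 0.015 and 0.029 m and angle between cover's own z axis and vertical below 0.08 rad and height (world z) of cover below 0.03 m and contact force between the fingers and cover below 0.05 N and linear speed of cover below 0.03 m/s), for 0.2 s.
2. the probe is drawn clear of its stand, in the fingers (contact force between the fingers and probe above 0.5 N and z of probe in the frame of stand above 0.15 m), for 0.2 s.
At the end, for the whole second after the job is handed in: Probe held still, within 8 deg of upright, touching neither box nor stand; tip within 9 mm of the cup's centre, pushed in 3 to 11 mm, 0.5 to 6 N. Cover let go, flat, handle up, within 60 mm (board x) and 80 mm (board y) of the board's centre. Bystanders upright, within 30 mm (all of step 1 and horizontal distance between tip_end and test_point below 0.009 m and z of tip_end in the frame of test_point between -0.003 and 0.003 m and angle between probe's own z axis and vertical below 0.14 rad and height (world z) of probe above 0.06 m and value of joint tip between 0.003 and 0.011 m and contact force between tip and cup_terminal between 0.5 and 6 N and contact force between the fingers and probe above 0.5 N and contact force between probe and box below 0.2 N and contact force between probe and stand below 0.2 N and linear speed of probe below 0.02 m/s and not (distance of any of spice_a, spice_b, low_tin, tea_box, small_jar, tin_11 from where it was at the start of the episode above 0.03 m or angle between any of spice_a, spice_b, low_tin, tea_box, small_jar, tin_11's own z axis and vertical above 0.3 rad)); the arm keeps its last pose, push and grip.
It fails at once if the probe's tip is driven hard (over 10 N) against anything (contact force between tip and anything else above 10 N).
It fails at once if the probe touches a square terminal (contact force between probe and clamp_a above 0.3 N or contact force between probe and clamp_b above 0.3 N).
It fails at once if the cover is dropped (falls free, faster than 0.7 m/s) (linear speed of cover above 0.7 m/s and contact force between cover and anything else below 0.01 N).
It fails at once if a bystander is pushed over 30 mm or tipped (distance of any of spice_a, spice_b, low_tin, tea_box, small_jar, tin_11 from where it was at the start of the episode above 0.03 m or angle between any of spice_a, spice_b, low_tin, tea_box, small_jar, tin_11's own z axis and vertical above 0.3 rad).
It also fails if it takes over 58 s, if anything falls off the work surface, if the arm or the gripper's body presses on something with over 40 N, if the wrist force passes 120 N, or if a joint passes its speed limit or range.

## Working session

There is one attempt and no reset: what is moved stays moved. The work goes in short steps, Python scripts to look and compute and a tool call to move; the robot and the scene stay as the last step left them, time stands still between calls to the robot, and variables do not carry over. Pictures are saved under pics/ and viewed, at most 10 in all, crops included, and the job is handed in when it is done.

Besides the shell and the picture viewer there is one more tool, called after "Emit:" as name(argument=value, ...) on one line, values as JSON. apply_moves: Moves the arm, as the interface text tells. Shift numbers are shares of 0.25 m and turn numbers shares of 90 degrees, none past 1 either way. Its arguments: {"type":"object","properties":{"series":{"type":"string"},"fingers":{"type":"number"},"force":{"type":"number"}},"required":["series"]}

```bash
ls; mkdir -p pics
python3 - <<'E'
from bench import manip
import cv2,numpy as np
for n in("top","side"):
    p,d=manip.camera(n); cv2.imwrite(f"pics/{n}0.png",p); np.save(f"pics/{n}0.npy",d); print(manip.camera_model(n))
print(manip.get_state())
E
```

```text
pics
{'vertical_fov': 56.44908848315204, 'cx': 282.099991156862, 'cy': 206.7904460003727, 'origin': array([ 0.4206778 , -0.01456772,  1.05358083]), 'orientation': array([ 0.07657814, -0.06937597, -1.5839873 ])}
{'vertical_fov': 56.533117143114936, 'cx': 280.6951481696612, 'cy': 203.0021115780567, 'origin': array([ 0.09681527, -0.70393542,  0.57925995]), 'orientation': array([ 1.02431568, -0.27644169, -0.51804025])}
{'time_s': 0.1, 'joints': array([-1.216204  ,  0.33386866,  0.03988413,  1.46617819, -0.01339572,
        1.34324849, -0.05852012]), 'qvel': array([ 4.67095661e-04, -1.78569429e-03,  3.34280035e-04, -1.39511087e-03,
       -5.02233867e-05, -9.09721927e-04, -1.62354330e-03]), 'tau': array([ 4.93865446e-03, -6.60025692e+01,  1.37053527e+00, -4.06472325e+01,
        1.71059644e-02,  8.92925891e-03, -2.83928307e-05]), 'ee_pos': array([0.28480205, 0.58384746, 0.23049424]), 'tcp_rot': array([-7.06733906e-01, -3.06084031e+00,  2.22994703e-03]), 'contact_force': array([0.82885668, 0.10976423, 0.47978218]), 'ft_torque': array([-0.03995965, -0.01728832, -0.03288909]), 'gripper_force': 0.0, 'opening': 0.996696916524997}
```

View pics/top0.png

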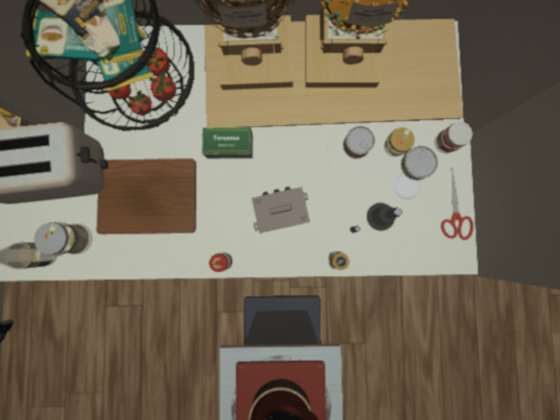

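View pics/side0.png

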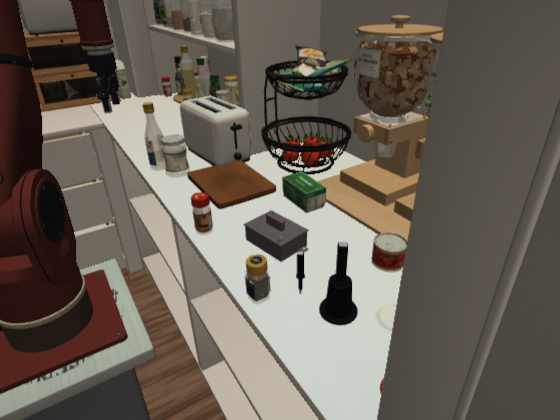

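The top view shows the box with its cover at about (281,210), the board at (147,196), the stand with the probe at (381,216), and a smaller decoy at (355,229). The jars spice_b and spice_a are at (341,261) and (220,262). The side view agrees. Next I'll enlarge the crops and measure.

```bash
cat > h.py <<'E'
import numpy as np,cv2
from bench import manip
from scipy.spatial.transform import Rotation as R
def ray(n,u,v):
    m=manip.camera_model(n); f=210/np.tan(np.radians(m['vertical_fov']/2))
    u,v=np.broadcast_arrays(np.asarray(u,float),np.asarray(v,float))
    d=np.stack([(u-m['cx'])/f,-(v-m['cy'])/f,-np.ones_like(u)],-1)
    return m['origin'],d@R.from_rotvec(m['orientation']).as_matrix().T
def at_z(n,u,v,z):   # pixel -> world on plane z
    o,d=ray(n,u,v); return o+d*((z-o[2])/d[...,2])[...,None]
def at_d(n,u,v,dep):
    o,d=ray(n,u,v); return o+d*np.asarray(dep)[...,None]
def cloud(n,d):
    v,u=np.mgrid[:420,:560]; return at_d(n,u,v,d)
def proj(n,P):
    m=manip.camera_model(n); f=210/np.tan(np.radians(m['vertical_fov']/2))
    c=(np.asarray(P)-m['origin'])@R.from_rotvec(m['orientation']).as_matrix()
    return np.stack([m['cx']-f*c[...,0]/c[...,2],m['cy']+f*c[...,1]/c[...,2]],-1)
E
python3 - <<'E'
from h import *
p=cv2.imread("pics/top0.png");d=np.load("pics/top0.npy")
C=cloud("top",d)
c=np.hstack([cv2.resize(p[170:250,240:320],(400,400),interpolation=2),cv2.resize(p[180:260,340:420],(400,400),interpolation=2)])
cv2.imwrite("pics/crop0.png",c)
def rect(lo,hi,r):
    v0,v1,u0,u1=r; Q=C[v0:v1,u0:u1].reshape(-1,3); Q=Q[(Q[:,2]>lo)&(Q[:,2]<hi)]
    print(len(Q),cv2.minAreaRect((Q[:,:2]*1000).astype(np.float32)),Q[:,2].mean(),Q.mean(0))
rect(.042,.056,(180,240,245,318))
rect(.065,.1,(180,240,245,318))
rect(.012,.032,(150,245,90,205))
rect(-.02,.01,(240,270,260,310))
rect(.12,.2,(200,235,360,410))
rect(.075,.1,(200,235,360,410))
rect(.015,.2,(220,240,345,362))
print(C[120:250:10,281,:].round(3))
E
```

```text
1740 ((507.8710632324219, -6.728118896484375), (94.42864990234375, 134.07029724121094), 11.829869270324707) 0.049707283150401314 [ 0.50725443 -0.0069041   0.04970728]
127 ((507.5687255859375, -6.626680374145508), (13.962580680847168, 55.353057861328125), 12.040016174316406) 0.07709235069930882 [ 0.50717223 -0.00696239  0.07709235]
7094 ((537.2800903320312, 352.54248046875), (277.3712158203125, 252.11685180664062), 84.12440490722656) 0.022074020625655957 [0.54977736 0.34659752 0.02207402]
1496 ((390.5552673339844, -15.083160400390625), (131.83558654785156, 77.23284912109375), 89.21733856201172) 0.0006338674777860694 [ 0.39056119 -0.01506882  0.00063387]
108 ((489.4714660644531, -274.0017395019531), (18.03366470336914, 18.947477340698242), 55.49797058105469) 0.15384953714347788 [ 0.48857047 -0.27132034  0.15384954]
165 ((489.1768798828125, -272.07769775390625), (42.90975570678711, 38.48220443725586), 15.447391510009766) 0.08157745237260296 [ 0.48822444 -0.26840151  0.08157745]
62 ((453.57623291015625, -191.32688903808594), (17.00820541381836, 13.671546936035156), 29.907442092895508) 0.08618448569070283 [ 0.45377261 -0.18937336  0.08618449]
[[ 0.756 -0.011  0.011]
 [ 0.732 -0.01  -0.003]
 [ 0.703 -0.01   0.001]
 [ 0.674 -0.01   0.005]
 [ 0.646 -0.009  0.005]
 [ 0.619 -0.009  0.003]
 [ 0.592 -0.008  0.001]
 [ 0.564 -0.008  0.001]
 [ 0.532 -0.008  0.05 ]
 [ 0.504 -0.008  0.077]
 [ 0.48  -0.007  0.049]
 [ 0.456 -0.007  0.003]
 [ 0.429 -0.006  0.004]]
```

View pics/crop0.png

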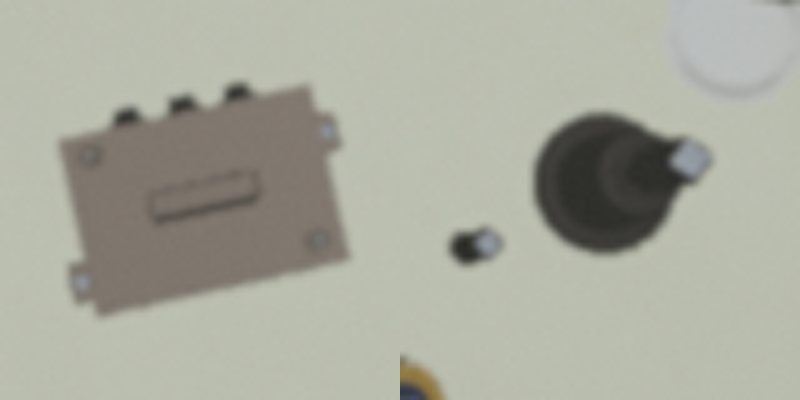

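The cover's handle is in the middle of the crop, with the glands at the top (+x, tilted left). The probe's square top is at about px (398,212) and looks like a diamond.

Run:
```python
from h import *
p=cv2.imread("pics/top0.png");d=np.load("pics/top0.npy");C=cloud("top",d)
Q=C[200:235,385:410].reshape(-1,3);Q=Q[(Q[:,2]>.158)&(Q[:,2]<.18)]
print("probe",len(Q),cv2.minAreaRect((Q[:,:2]*1000).astype(np.float32)),Q.mean(0))
# bright top seg
g=p[200:225,385:412].min(2);m=(g>110)&(C[200:225,385:412,2]>.14);v,u=np.nonzero(m)
W=at_z("top",u+385,v+200,.167);print(len(u),W.mean(0),cv2.minAreaRect((W[:,:2]*1000).astype(np.float32)))
foot=cv2.fitEllipse
g=p[185:245,360:412].max(2)
print("board",at_z("top",[99,196,196,98],[159,158,232,234],.022).round(3).tolist())
c1=[(60,140),(310,85),(350,258),(97,315)]
k=at_z("top",[240+a/5 for a,b in c1],[170+b/5 for a,b in c1],.049);print("cover",k.round(4).tolist(),k.mean(0))
ns=dict(tea=(228,142),spA=(220,262),spB=(341,261),j1=(360,142),j2=(420,163),j3=(401,141),bot=(30,250),jar=(60,238),lid=(406,186),toast=(60,160))
for n,(a,b) in ns.items(): print(n,C[b,a].round(3))
S=cloud("side",np.load("pics/side0.npy"))
for nm,K in(("top",C),("side",S)):
    Q=K.reshape(-1,3);Q=Q[np.isfinite(Q).all(1)&(Q[:,0]>.2)&(Q[:,0]<.75)&(abs(Q[:,1])<.72)&(Q[:,2]>.1)&(Q[:,2]<.9)]
    i,n=np.unique(np.floor(Q[:,:2]*20).astype(int),axis=0,return_inverse=True);n=n.ravel()
    print(nm,[(round(a/20,2),round(b/20,2),round(Q[n==j,2].max(),2)) for j,(a,b) in enumerate(i) if (n==j).sum()>4])
```

```text
probe 61 ((489.80474853515625, -274.691162109375), (17.198837280273438, 17.98006248474121), 52.844215393066406) [ 0.48918965 -0.27349893  0.16475144]
48 [ 0.49008142 -0.27442408  0.167     ] ((490.6101989746094, -273.43243408203125), (18.062610626220703, 15.434646606445312), 62.192813873291016)
board [[0.653, 0.479, 0.022], [0.651, 0.219, 0.022], [0.453, 0.217, 0.022], [0.452, 0.476, 0.022]]
cover [[0.5381, 0.0669, 0.049], [0.5649, -0.0629, 0.049], [0.4749, -0.0818, 0.049], [0.4475, 0.0485, 0.049]] [ 0.50634437 -0.00732227  0.049     ]
tea [0.682 0.126 0.065]
spA [0.378 0.14  0.108]
spB [ 0.376 -0.152  0.096]
j1 [ 0.678 -0.215  0.06 ]
j2 [ 0.625 -0.375  0.039]
j3 [ 0.674 -0.314  0.082]
bot [0.413 0.593 0.117]
jar [0.44  0.516 0.127]
lid [ 0.57  -0.347  0.001]
toast [0.612 0.482 0.198]
top [(np.float64(0.2), np.float64(0.5), np.float64(0.3)), (np.float64(0.25), np.float64(0.5), np.float64(0.31)), (np.float64(0.3), np.float64(-0.55), np.float64(0.31)), (np.float64(0.35), np.float64(-0.55), np.float64(0.31)), (np.float64(0.35), np.float64(0.1), np.float64(0.11)), (np.float64(0.35), np.f
[... 5214 characters left out ...]
64(0.65), np.float64(0.6), np.float64(0.19)), (np.float64(0.65), np.float64(0.65), np.float64(0.19)), (np.float64(0.7), np.float64(0.2), np.float64(0.12)), (np.float64(0.7), np.float64(0.25), np.float64(0.33)), (np.float64(0.7), np.float64(0.3), np.float64(0.33)), (np.float64(0.7), np.float64(0.35), np.float64(0.33)), (np.float64(0.7), np.float64(0.4), np.float64(0.33)), (np.float64(0.7), np.float64(0.45), np.float64(0.12)), (np.float64(0.7), np.float64(0.5), np.float64(0.52)), (np.float64(0.7), np.float64(0.55), np.float64(0.52)), (np.float64(0.7), np.float64(0.6), np.float64(0.37)), (np.float64(0.7), np.float64(0.65), np.float64(0.37)), (np.float64(0.7), np.float64(0.7), np.float64(0.51))]
```

Emit:
apply_moves(series="-.92 -.87 0 0 0 .579;-.92 -.87 0 0 0 .579;-.92 -.87 0 0 0 .579;-.92 -.87 0 0 0 .579;-.92 -.87 0 0 0 .579;-.92 -.87 0 0 0 .579;-.92 -.87 0 0 0 .579;-.92 -.87 0 0 0 .579;-.92 -.87 0 0 0 .579;-.92 -.87 0 0 0 .579;-.92 -.87 0 0 0 .579", fingers=1, force=40)

```text
time_s: 1.02
ee_pos: [0.3958, 0.2889, 0.2312]
tcp_rot: [-1.976, -2.442, -0.0]
contact_force: [0.9, 0.7, 0.2]
opening: 0.999
gripper_force: 0.0
```

```bash
cat >> h.py <<'E'
def to(x,y,z,yaw=None):  # fractions from present pose to target TCP; yaw = tool-y heading, deg
    s=manip.get_state(); M=R.from_rotvec(s['tcp_rot']).as_matrix()
    h=np.degrees(np.arctan2(M[1,1],M[0,1])); 
    out=M.T@(np.array([x,y,z])-s['ee_pos'])/.25
    print("t",round(s['time_s'],2),"pos",s['ee_pos'].round(4),"heading",h.round(2),"tilt",M[:,2].round(4),"F",s['contact_force'].round(2),"op",round(s['opening'],3),"g",round(s['gripper_force'],1))
    Mt=None
    if yaw is not None:
        c,n=np.cos(np.radians(yaw)),np.sin(np.radians(yaw))
        Mt=np.array([[-n,c,0],[c,n,0],[0,0,-1]]).T if 0 else np.column_stack([[-(-n),-c,0] if 0 else np.cross([c,n,0],[0,0,-1]),[c,n,0],[0,0,-1]])
        print("turn",(R.from_matrix(M.T@Mt).as_rotvec()/(np.pi/2)).round(4))
    print("shift",out.round(4))
E
sed -i '/Mt=None/d; s/Mt=np.array.*else np.column_stack(\[\[.*else np.cross/Mt=np.column_stack([np.cross/' h.py
python3 -c "
from h import *
to(.507,-.007,.13,11.9)"
```

```text
t 1.02 pos [0.3958 0.2889 0.2312] heading 12.04 tilt [-3.e-04  3.e-04 -1.e+00] F [0.91 0.73 0.19] op 0.999 g 0.0
turn [-0.0001 -0.0002  0.0015]
shift [-1.2505  0.1883  0.4045]
```

Emit:
apply_moves(series="-1 .15 0 0 0 0;-1 .15 .1 0 0 0;-1 .15 .1 0 0 0;-1 .15 .1 0 0 0;-1 .15 .1 0 0 0;-1 .15 .1 0 0 0;-1 .15 .1 0 0 0;-1 .15 .1 0 0 0")

```text
time_s: 1.68
ee_pos: [0.4851, 0.0497, 0.2059]
tcp_rot: [1.981, 2.438, -0.002]
contact_force: [-0.1, -0.2, 0.2]
opening: 1.003
gripper_force: 0.0
```

```bash
python3 -c "
from h import *
to(.507,-.007,.054,11.9)"
```

```text
t 1.68 pos [0.4851 0.0497 0.2059] heading 11.79 tilt [-5.e-04 -1.e-03 -1.e+00] F [-0.09 -0.16  0.15] op 1.003 g 0.0
turn [-0.0004  0.0006 -0.0012]
shift [-0.2393  0.0398  0.6079]
```

Emit:
apply_moves(series="-.24 .04 .1 0 0 0;-.24 .04 .1 0 0 0;-.24 .04 .25 0 0 0;-.24 .04 .38 0 0 0;-.24 .04 .45 0 0 0;-.24 .04 .5 0 0 0;-.24 .04 .54 0 0 0;-.24 .04 .58 0 0 0;-.24 .04 .605 0 0 0;-.24 .04 .605 0 0 0;-.24 .04 .605 0 0 0")

```text
time_s: 2.6
ee_pos: [0.5069, -0.0053, 0.0553]
tcp_rot: [1.979, 2.44, 0.0]
contact_force: [0.4, -0.0, -0.2]
opening: 1.001
gripper_force: 0.0
```

```bash
python3 -c "
from h import *
to(.507,-.007,.054,11.9)"
```

```text
t 2.6 pos [ 0.5069 -0.0053  0.0553] heading 11.92 tilt [ 1.e-04  0.e+00 -1.e+00] F [ 0.4  -0.   -0.17] op 1.001 g 0.0
turn [0.0001 0.     0.0003]
shift [-0.0068 -0.0009  0.0051]
```

Close on the handle.

Emit:
apply_moves(series="0 0 0 0 0 0;0 0 0 0 0 0;0 0 0 0 0 0;0 0 0 0 0 0;0 0 0 0 0 0;0 0 0 0 0 0;0 0 0 0 0 0;0 0 0 0 0 0", fingers=0, force=40)

```text
time_s: 3.27
ee_pos: [0.5069, -0.0057, 0.0553]
tcp_rot: [1.979, 2.439, 0.001]
contact_force: [-1.1, -0.2, 4.1]
opening: 0.157
gripper_force: 39.7
```

Emit:
apply_moves(series="0 0 -.03 0 0 0;0 0 -.06 0 0 0;0 0 -.1 0 0 0;0 0 -.15 0 0 0;0 0 -.2 0 0 0;0 0 -.27 0 0 0;0 0 -.35 0 0 0;0 0 -.43 0 0 0;0 0 -.5 0 0 0;0 0 -.55 0 0 0;0 0 -.55 0 0 0")

```text
time_s: 4.18
ee_pos: [0.5081, -0.0058, 0.196]
tcp_rot: [1.978, 2.437, 0.006]
contact_force: [1.1, 0.8, -1.1]
opening: 0.154
gripper_force: 39.0
```

Run:
```python
from h import *
p,d=manip.camera("top");q,_=manip.camera("side")
cv2.imwrite("pics/a.png",np.hstack([cv2.resize(p[160:260,230:330],(400,400)),cv2.resize(q[160:280,220:340],(400,400))]))
to(.545,.33,.19,11.9)
```

```text
t 4.28 pos [ 0.5068 -0.0057  0.193 ] heading 11.89 tilt [ 1.1e-03  5.0e-04 -1.0e+00] F [-0.19  0.95 -1.12] op 0.157 g 39.0
turn [ 0.0007 -0.0002 -0.0001]
shift [1.2824 0.4263 0.0129]
```

View pics/a.png

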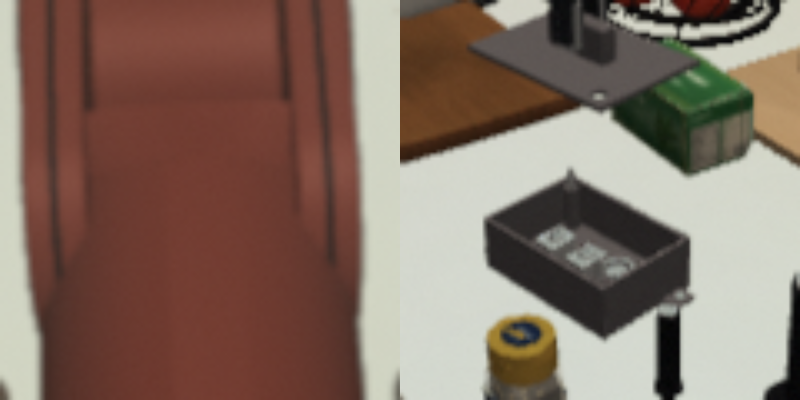

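The cover is held level. In the side view the round cup seems to be the terminal nearest the camera (-y). Next I carry the cover to the board.

Emit:
apply_moves(series=".1 .04 0 0 0 0;.25 .1 0 0 0 0;.4 .15 0 0 0 0;.55 .2 0 0 0 0;.7 .25 0 0 0 0;.83 .3 0 0 0 0;.93 .36 0 0 0 0;1 .42 0 0 0 0;1 .426 0 0 0 0;1 .426 0 0 0 0")

```text
time_s: 5.12
ee_pos: [0.5589, 0.2617, 0.1907]
tcp_rot: [-1.977, -2.441, 0.005]
contact_force: [-1.0, -1.1, -2.2]
opening: 0.156
gripper_force: 39.2
```

Emit:
apply_moves(series=".05 0 0 0 0 0;.12 0 0 0 0 0;.19 0 0 0 0 0;.25 0 0 0 0 0;.282 0 .05 0 0 0;.282 0 .12 0 0 0;.282 0 .2 0 0 0;.282 0 .28 0 0 0;.282 0 .35 0 0 0;.282 0 .4 0 0 0;.282 0 .4 0 0 0")

```text
time_s: 6.03
ee_pos: [0.5431, 0.3284, 0.089]
tcp_rot: [-1.98, -2.438, 0.008]
contact_force: [-0.3, -0.8, -0.2]
opening: 0.15
gripper_force: 39.2
```

```bash
python3 -c "
from h import *
to(.545,.33,.029,11.9)"
```

```text
t 6.03 pos [0.5431 0.3284 0.089 ] heading 11.86 tilt [-0.004  -0.0034 -1.    ] F [-0.27 -0.77 -0.15] op 0.15 g 39.2
turn [-0.0029  0.0016 -0.0005]
shift [0.0055 0.01   0.2399]
```

Emit:
apply_moves(series="0 0 .05 0 0 0;0 0 .1 0 0 0;0 0 .14 0 0 0;0 0 .17 0 0 0;0 0 .195 0 0 0;0 0 .21 0 0 0;0 0 .22 0 0 0;0 0 .225 0 0 0;0 0 .229 0 0 0;0 0 .229 0 0 0")

```text
time_s: 6.87
ee_pos: [0.545, 0.33, 0.0355]
tcp_rot: [1.979, 2.44, 0.001]
contact_force: [0.1, 0.5, -0.6]
opening: 0.151
gripper_force: 39.2
```

Emit:
apply_moves(series="0 0 .005 0 0 0;0 0 .009 0 0 0;0 0 .013 0 0 0;0 0 .013 0 0 0;0 0 .013 0 0 0")

```text
time_s: 7.28
ee_pos: [0.545, 0.3299, 0.0327]
tcp_rot: [-1.979, -2.439, -0.001]
contact_force: [-2.3, -1.5, 5.3]
opening: 0.151
gripper_force: 40.0
```

Contact at 5 N. I'll release.

Emit:
apply_moves(series="0 0 0 0 0 0;0 0 0 0 0 0;0 0 0 0 0 0;0 0 0 0 0 0;0 0 0 0 0 0;0 0 0 0 0 0", fingers=1)

```text
time_s: 7.78
ee_pos: [0.5448, 0.3299, 0.032]
tcp_rot: [1.979, 2.44, -0.0]
contact_force: [0.9, 0.2, -0.2]
opening: 0.984
gripper_force: 0.0
```

Emit:
apply_moves(series="0 0 -.05 0 0 0;0 0 -.15 0 0 0;0 0 -.3 0 0 0;0 0 -.45 0 0 0;0 0 -.6 0 0 0;0 0 -.7 0 0 0;0 0 -.8 0 0 0;0 0 -.8 0 0 0;0 0 -.8 0 0 0")

```text
time_s: 8.53
ee_pos: [0.5456, 0.3301, 0.2346]
tcp_rot: [1.979, 2.439, 0.006]
contact_force: [-0.3, -0.5, -0.2]
opening: 1.0
gripper_force: 0.0
```

Run:
```python
from h import *
p,d=manip.camera("top");q,_=manip.camera("side")
cv2.imwrite("pics/b.png",np.hstack([cv2.resize(p[170:250,240:320],(400,400),interpolation=2),cv2.resize(q[140:260,180:300],(400,400))]))
np.save("pics/b.npy",d);cv2.imwrite("pics/btop.png",p)
to(.4895,-.2735,.22,-34.5)
```

```text
t 8.63 pos [0.5445 0.3296 0.2318] heading 11.89 tilt [-7.e-04 -4.e-04 -1.e+00] F [-0.03  0.67 -0.47] op 0.997 g 0.0
turn [-4.000e-04  3.000e-04  5.154e-01]
shift [-2.3155 -0.712   0.048 ]
```

View pics/b.png

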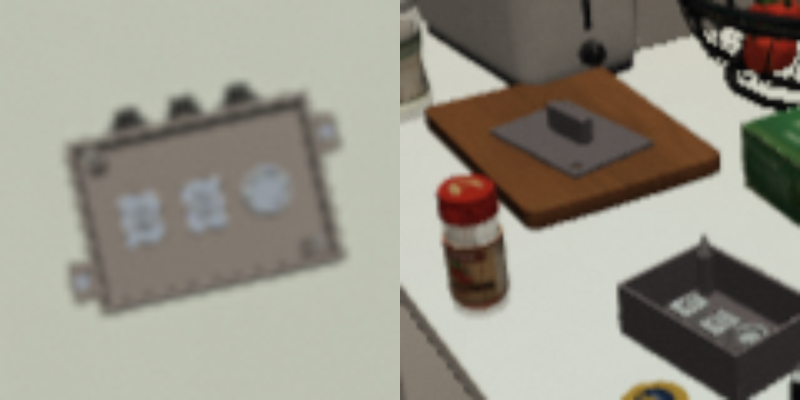

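The cover lies flat on the board. The round cup is the right-hand (-y) terminal, at crop (266,190), which is px (293,208). Now to the probe.

Emit:
apply_moves(series="-1 -.31 0 0 0 .53;-1 -.31 0 0 0 .53;-1 -.31 0 0 0 .53;-1 -.31 0 0 0 .53;-1 -.31 0 0 0 .53;-1 -.31 0 0 0 .53;-1 -.31 0 0 0 .53;-1 -.31 0 0 0 .53;-1 -.31 0 0 0 .53;-1 -.31 0 0 0 .53;-1 -.31 0 0 0 .53")

```text
time_s: 9.55
ee_pos: [0.5202, 0.0708, 0.2315]
tcp_rot: [2.794, 1.436, -0.002]
contact_force: [-0.6, -0.0, -0.1]
opening: 1.0
gripper_force: 0.0
```

Run:
```python
from h import *
p=cv2.imread("pics/btop.png");d=np.load("pics/b.npy");C=cloud("top",d)
g=p[185:245,360:412].max(2);print("cup",at_z("top",293.2,208,.026))
sub=p[195:225,275:302].min(2);m=(sub>125);v,u=np.nonzero(m&(np.arange(275,302)[None]>286));print(len(u),at_z("top",u.mean()+286*0+275,v.mean()+195,.026))
Q=C[175:245,245:318].reshape(-1,3);Q=Q[(Q[:,2]>.040)&(Q[:,2]<.05)];print(cv2.minAreaRect((Q[:,:2]*1000).astype(np.float32)))
# stand foot dark blob on plane ~0.0
m=(p.max(2)<75).astype(np.uint8);n,l,s,c=cv2.connectedComponentsWithStats(m[180:260,340:420]);i=1+np.argmax(s[1:,4]);v,u=np.nonzero(l==i)
k=(u<u.min()+30);W=at_z("top",u+340,v+180,.004);print("stand blob",s[i],at_z("top",[340+s[i][0]],[180+ v[u==u.min()].mean()],.004))
to(.4895,-.274,.2,-36)
```

```text
cup [ 0.51264924 -0.03976014  0.026     ]
76 [ 0.51323991 -0.03986722  0.026     ]
((507.8150329589844, -6.7664947509765625), (90.32486724853516, 130.10365295410156), 11.918110847473145)
stand blob [ 28  24  29  26 551] [[ 0.49010794 -0.24074779  0.004     ]]
t 9.55 pos [0.5202 0.0708 0.2315] heading -35.61 tilt [-1.e-03 -5.e-04 -1.e+00] F [-0.62 -0.02 -0.08] op 1.0 g 0.0
turn [-0.0003  0.0006  0.0043]
shift [-1.1927  0.7031  0.1268]
```

Emit:
apply_moves(series="-1 .59 .05 0 0 0;-1 .59 .05 0 0 0;-1 .59 .05 0 0 0;-1 .59 .05 0 0 0;-1 .59 .05 0 0 0;-1 .59 .05 0 0 0;-1 .59 .05 0 0 0;-1 .59 .05 0 0 0;-1 .59 .05 0 0 0")

```text
time_s: 10.3
ee_pos: [0.4934, -0.2216, 0.2193]
tcp_rot: [2.798, 1.427, -0.003]
contact_force: [0.5, 1.3, -0.4]
opening: 1.002
gripper_force: 0.0
```

Run:
```python
from h import *
to(.490,-.2745,.123,-36)
```

```text
t 10.3 pos [ 0.4934 -0.2216  0.2193] heading -35.96 tilt [-0.0011 -0.0014 -1.    ] F [ 0.53  1.28 -0.37] op 1.002 g 0.0
turn [-0.0001  0.0011  0.0004]
shift [-0.1786  0.1134  0.3853]
```

Emit:
apply_moves(series="-.18 .113 0 0 0 0;-.18 .113 0 0 0 0;-.18 .113 .02 0 0 0;-.18 .113 .1 0 0 0;-.18 .113 .18 0 0 0;-.18 .113 .25 0 0 0;-.18 .113 .31 0 0 0;-.18 .113 .36 0 0 0;-.18 .113 .385 0 0 0;-.18 .113 .385 0 0 0;-.18 .113 .385 0 0 0")

```text
time_s: 11.22
ee_pos: [0.4908, -0.2722, 0.1235]
tcp_rot: [-2.796, -1.432, 0.0]
contact_force: [-0.5, -1.2, -0.6]
opening: 1.0
gripper_force: 0.0
```

Run:
```python
from h import *
to(.490,-.2745,.123,-36)
q,_=manip.camera("side");cv2.imwrite("pics/c.png",cv2.resize(q[200:340,270:410],(560,560),interpolation=2))
```

```text
t 11.22 pos [ 0.4908 -0.2722  0.1235] heading -35.75 tilt [-2.e-04 -0.e+00 -1.e+00] F [-0.55 -1.15 -0.64] op 1.0 g 0.0
turn [-0.0001  0.0001  0.0028]
shift [-0.0094  0.0027  0.002 ]
```

View pics/c.png

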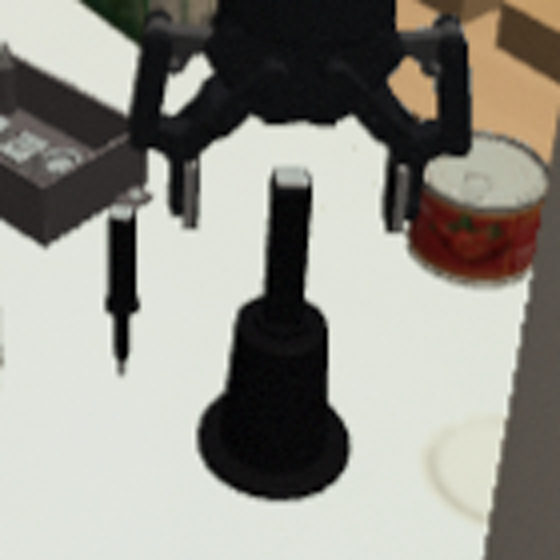

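The probe stands between the open fingers, with its top at crop (292,178). I'll close.

Emit:
apply_moves(series="-.009 .003 0 0 0 0;-.009 .003 0 0 0 0;-.009 .003 0 0 0 0;-.009 .003 0 0 0 0;-.009 .003 0 0 0 0;-.009 .003 0 0 0 0;-.009 .003 0 0 0 0;-.009 .003 0 0 0 0;-.009 .003 0 0 0 0", fingers=0, force=50)

```text
time_s: 12.02
ee_pos: [0.4896, -0.275, 0.1233]
tcp_rot: [-2.797, -1.431, 0.0]
contact_force: [-1.8, 0.2, 1.4]
opening: 0.203
gripper_force: 53.1
```

Emit:
apply_moves(series="-.009 .003 -.05 0 0 0;-.009 .003 -.1 0 0 0;-.009 .003 -.15 0 0 0;-.009 .003 -.2 0 0 0;-.009 .003 -.25 0 0 0;-.009 .003 -.3 0 0 0;-.009 .003 -.36 0 0 0;-.009 .003 -.42 0 0 0;-.009 .003 -.46 0 0 0;-.009 .003 -.5 0 0 0;-.009 .003 -.5 0 0 0;-.009 .003 -.5 0 0 0")

```text
time_s: 13.02
ee_pos: [0.4892, -0.2775, 0.2487]
tcp_rot: [2.796, 1.431, 0.001]
contact_force: [0.7, -0.2, -1.6]
opening: 0.203
gripper_force: 53.0
```

Run:
```python
from h import *
to(.5138,-.04,.25,-36)
q,d=manip.camera("side");np.save("pics/d.npy",d);cv2.imwrite("pics/d.png",cv2.resize(q[120:320,260:420],(480,600),interpolation=2))
```

```text
t 13.02 pos [ 0.4892 -0.2775  0.2487] heading -35.81 tilt [ 8.e-04 -3.e-04 -1.e+00] F [ 0.72 -0.23 -1.63] op 0.203 g 53.0
turn [ 0.0005 -0.0002  0.0021]
shift [ 0.8282 -0.476  -0.0056]
```

View pics/d.png

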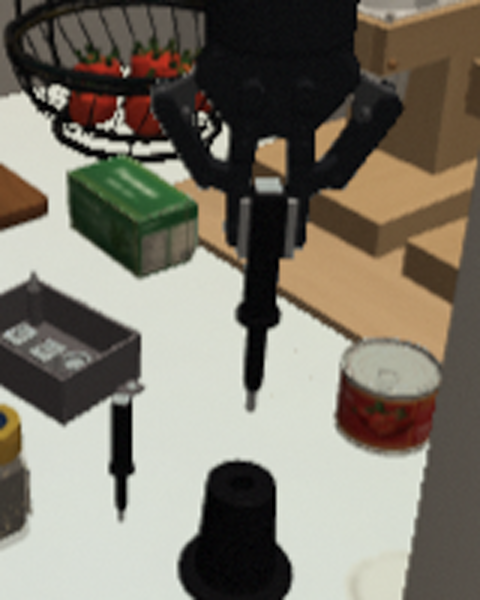

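The probe is drawn clear of the stand, with its tip at crop (251,405), which is px (343.7,255). I'll check its tilt against a vertical line.

Run:
```python
from h import *
x,y=.4892,-.2775
print(proj("side",np.array([[x,y,.2927],[x,y,.206],[x,y,.138]])))
print("seen top",(260+268/3,120+185/3),"collar",(260+258/3,120+315/3),"tip",(260+251/3,120+408/3))
d=np.load("pics/d.npy")
for u,v in((349,178),(349,182),(348,200),(346,224),(344,245),(344,250),(343,252),(344,254)): print(u,v,d[v,u],at_d("side",u,v,d[v,u]).round(4))
```

```text
[[348.92701801 179.45927943]
 [345.5393688  224.14861565]
 [343.17040079 255.39966961]]
seen top (349.3333333333333, 181.66666666666666) collar (346.0, 225.0) tip (343.6666666666667, 256.0)
349 178 1.1973628 [0.8373 0.101  0.0434]
349 182 0.63386947 [ 0.487  -0.2805  0.29  ]
348 200 0.6413631 [ 0.482  -0.2869  0.261 ]
346 224 0.6654545 [ 0.4821 -0.2863  0.2137]
344 245 0.6924814 [ 0.4843 -0.2829  0.1666]
344 250 0.6998397 [ 0.4859 -0.2822  0.1545]
343 252 0.7025901 [ 0.4849 -0.281   0.1497]
344 254 0.7064025 [ 0.4875 -0.2812  0.1442]
```

The probe hangs vertical and its tip is where predicted, at TCP z minus 0.111. Now over the cup.

Emit:
apply_moves(series=".1 -.06 0 0 0 0;.22 -.125 0 0 0 0;.34 -.195 0 0 0 0;.46 -.265 0 0 0 0;.58 -.335 0 0 0 0;.68 -.39 0 0 0 0;.76 -.435 0 0 0 0;.81 -.465 0 0 0 0;.828 -.476 0 0 0 0;.828 -.476 0 0 0 0;.828 -.476 0 0 0 0")

```text
time_s: 13.98
ee_pos: [0.5133, -0.0409, 0.2479]
tcp_rot: [2.797, 1.43, -0.002]
contact_force: [0.4, 0.5, -0.9]
opening: 0.202
gripper_force: 52.8
```

Run:
```python
from h import *
to(.5138,-.04,.14,-36)
```

```text
t 13.98 pos [ 0.5133 -0.0409  0.2479] heading -35.85 tilt [-8.e-04 -8.e-04 -1.e+00] F [ 0.42  0.53 -0.93] op 0.202 g 52.8
turn [-0.0002  0.0007  0.0016]
shift [ 4.600e-03 -3.000e-04  4.315e-01]
```

Go down until the tip is about 9 mm above the cup floor, then look.

Emit:
apply_moves(series=".004 0 .05 0 0 0;.004 0 .12 0 0 0;.004 0 .19 0 0 0;.004 0 .26 0 0 0;.004 0 .32 0 0 0;.004 0 .37 0 0 0;.004 0 .41 0 0 0;.004 0 .43 0 0 0;.004 0 .43 0 0 0;.004 0 .43 0 0 0;.004 0 .43 0 0 0")

```text
time_s: 14.9
ee_pos: [0.5147, -0.0393, 0.1415]
tcp_rot: [2.797, 1.43, 0.001]
contact_force: [0.3, -0.2, -0.2]
opening: 0.205
gripper_force: 52.8
```

Run:
```python
from h import *
to(.5138,-.04,.124,-36)
q,d=manip.camera("side");np.save("pics/e.npy",d)
c=cv2.resize(q[160:270,220:330],(550,550),interpolation=2)
print("tip, cup centre expected (px, crop)",[(a.round(1),((a-[220,160])*5).round()) for a in proj("side",np.array([[.5138,-.04,.029],[.5138,-.04,.026],[.5138,-.04,.2]]))])
cv2.imwrite("pics/e.png",c)
```

```text
t 14.9 pos [ 0.5147 -0.0393  0.1415] heading -35.84 tilt [ 0.001  0.    -1.   ] F [ 0.34 -0.2  -0.17] op 0.205 g 52.8
turn [ 0.0005 -0.0004  0.0018]
shift [-0.0042 -0.0013  0.0701]
tip, cup centre expected (px, crop) [(array([285.1, 237.7]), array([325., 389.])), (array([285.1, 238.7]), array([326., 394.])), (array([284. , 174.5]), array([320.,  73.]))]
```

View pics/e.png

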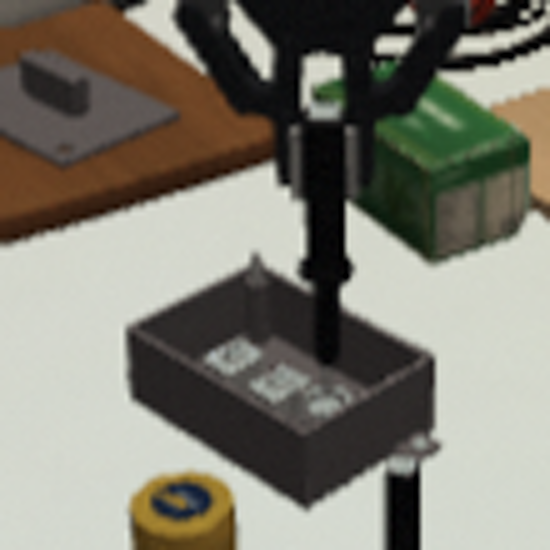

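The black barrel ends at (326,360), in line with the cup centre at about (330,395). I'll lower it slowly.

Emit:
apply_moves(series="-.004 0 .01 0 0 0;-.004 0 .02 0 0 0;-.004 0 .03 0 0 0;-.004 0 .038 0 0 0;-.004 0 .045 0 0 0;-.004 0 .045 0 0 0;-.004 0 .045 0 0 0;-.004 0 .045 0 0 0")

```text
time_s: 15.62
ee_pos: [0.5137, -0.0398, 0.1297]
tcp_rot: [2.797, 1.431, 0.0]
contact_force: [-0.6, -1.0, 1.5]
opening: 0.203
gripper_force: 53.0
```

Emit:
apply_moves(series="0 0 .008 0 0 0;0 0 .016 0 0 0;0 0 .022 0 0 0;0 0 .022 0 0 0;0 0 .022 0 0 0;0 0 .022 0 0 0")

```text
time_s: 16.12
ee_pos: [0.5137, -0.0398, 0.1242]
tcp_rot: [2.797, 1.431, 0.0]
contact_force: [-0.5, 0.4, 2.4]
opening: 0.209
gripper_force: 53.3
```

Run:
```python
from h import *
F=[]
for i in range(8):
    q,d=manip.camera("side");s=manip.get_state();F.append(np.r_[s['contact_force'],s['ee_pos']])
print(np.mean(F,0).round(4),np.std(F,0).round(4))
to(.5138,-.04,.124,-36)
```

```text
[ 0.0118  0.226   1.8597  0.5137 -0.0398  0.1241] [0.6745 0.2601 0.47   0.     0.     0.    ]
t 16.52 pos [ 0.5137 -0.0398  0.1241] heading -35.81 tilt [ 1.e-04  0.e+00 -1.e+00] F [0.39 0.48 1.62] op 0.203 g 53.3
turn [ 0.     -0.0001  0.0021]
shift [-0.0003  0.0009  0.0005]
```

The mean force is about 1.9 N. Subtracting the roughly -0.6 N baseline of the hanging probe gives about 2.5 N, which is half travel and matches the geometry. I'll hand in.

```bash
python3 -c "
from bench import manip
print(manip.close_job())"
```

```text
the job is handed in; nothing more can be done
None
```

I handed the job in at about 16.5 s, with no verdict returned: the cover lies flat, handle up, on the board, and the probe is held upright in the cup terminal at about 2.5 N, so by my estimate its tip is about half way in.

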